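# Gauge a turned gouge handle in the carving shop

### The job

Check the turned wooden handle (the standing one with the slimmer neck) for size. Keeping it upright and low over the bench, push it right through the wide gap, in at the robot's side and out at the far side; then bring it to the robot's side of the narrow gap and push it firmly against the mouth, which must stop it. Let go of it there, standing upright on the bench at the middle of the narrow gap's mouth, and leave the plain stub of dowel where it stands.

Things in the scene. Friction and masses are not known exactly. Their poses are not given: they have to be found in the camera images.
- handle: Turned pale-wood tool handle standing upright on the bench, 115 mm tall, about 65 g, round: a barrel 36 mm in diameter for the lower 60 mm, then a neck 26 mm in diameter for the upper 55 mm (grip it there, about 90 mm up). Origin at the centre of its underside, z up along it.
- wide_gap: Go gauge, fixed: two dark-wood cheeks, each 40 mm long (x), 30 thick (y), 45 high, on a steel strip flush with the bench, with a clear 52 mm gap between them (the handle's barrel passes). Origin on the bench in mid-gap; x runs along the gap from the mouth on the robot's side (-20 mm) to the far exit (+20 mm), z up. Stands left or right of the narrow gap, turned up to 15 degrees.
- narrow_gap: No-go gauge, fixed to the bench: the same cheeks (40 mm long, 30 mm thick, 45 mm high) but a clear gap of only 26 mm, too small for the barrel. Origin and axes as for the wide gap: mouth on the robot's side at x = -20 mm. The barrel, pushed in at the middle, is stopped when the handle's axis is about 32 mm before the origin (x = -32 mm).
- stub: Bystander: plain straight stub of pale-wood dowel standing on end, 44 mm in diameter, 60 mm tall, no neck. Origin at the centre of its underside. Not to be disturbed; it and the handle may stand in either order.
Mind the look-alikes: they are no part of the job. What is shaped like the narrow_gap but yellow is not meant. What is shaped like the handle but turquoise is not meant.

How it is judged:
On the way, in this order (a step that is already met when the one before it is completed fails the run):
1. the handle is upright and low in front of the wide gap's mouth, on the robot's side (x of handle in the frame of wide_gap between -0.15 and -0.032 m and y of handle in the frame of wide_gap between -0.04 and 0.04 m and height (world z) of handle below 0.03 m and angle between handle's own z axis and vertical below 0.3 rad), for 0.05 s.
2. the handle's barrel is between the cheeks of the wide gap, upright and low (x of handle in the frame of wide_gap between -0.02 and 0.02 m and y of handle in the frame of wide_gap between -0.012 and 0.012 m and height (world z) of handle below 0.03 m and angle between handle's own z axis and vertical below 0.3 rad), for 0.05 s.
3. the handle has come out at the far side of the wide gap, upright and low (x of handle in the frame of wide_gap between 0.036 and 0.15 m and y of handle in the frame of wide_gap between -0.04 and 0.04 m and height (world z) of handle below 0.03 m and angle between handle's own z axis and vertical below 0.3 rad), for 0.05 s.
4. the handle is pushed firmly (over 2 N) against the mouth of the narrow gap from the robot's side, upright and low, and stopped by it (contact force between handle and narrow_gap above 2 N and x of handle in the frame of narrow_gap between -0.05 and -0.02 m and y of handle in the frame of narrow_gap between -0.015 and 0.015 m and height (world z) of handle below 0.03 m and angle between handle's own z axis and vertical below 0.3 rad), for 0.1 s.
At the end, for the whole second after the job is handed in: The handle stands upright (within 6 degrees) and at rest on the bench at the robot's-side mouth of the narrow gap, its axis 20 to 55 mm before the gap's origin and within 18 mm of its middle line; the stub is within 20 mm of where it stood (x of handle in the frame of narrow_gap between -0.055 and -0.02 m and y of handle in the frame of narrow_gap between -0.018 and 0.018 m and height (world z) of handle below 0.006 m and angle between handle's own z axis and vertical below 0.1 rad and linear speed of handle below 0.02 m/s and distance of stub from where it was at the start of the episode below 0.02 m); the robot touches nothing.
It fails at once if the stub of dowel is shifted more than 20 mm (distance of stub from where it was at the start of the episode above 0.02 m).
It fails at once if the handle is tipped over (angle between handle's own z axis and vertical above 0.8 rad).
It also fails if it takes over 64 s, if anything falls off the work surface, if the arm or the gripper's body presses on something with over 40 N, if the wrist force passes 120 N, or if a joint passes its speed limit or range.

### The arm

A 6-joint arm with a two-finger parallel gripper is mounted at the origin on the work surface. World frame = base frame: x ahead of the robot, y to its left, z up, the work surface at z = 0. Lengths are in m, angles in rad, forces in N, time in s.
With the tool pointing down it reaches from about 0.35 to 0.775 m from the base axis. Payload 7.3 kg.
Tool frame: the origin (TCP) lies where the fingers leave the gripper's body, on its centre line; the fingertips stand 66 mm ahead of it and the grasp point (between the pads) lies 47 mm ahead of it (robot.tips_ahead is the distance from the TCP to the fingertips, in m); z points along the fingers, y is the line along which they close (so a half turn about z gives the same grasp; the last joint's range is limited). The gripper opens to 92 mm and grips with 3 to 60 N. Pads are 19 mm wide; open, the fingers measure 130 mm over their backs; the gripper's body (75 mm by 190 mm) begins 47 mm behind the grasp point.
Start: joints at [1.027, 0.342, 1.524, -0, 1.275, -0.146], TCP at [0.203, 0.484, 0.292] pointing down, gripper open.
Joint ranges: [-2.53, 2.53], [-0.77, 2.02], [0.04, 2.7], [-1, 4.14], [0.28, 2.66], [-3.11, 3.11]. Speed limits (rad/s): [2.57, 2.57, 3.14, 3.14, 3.14, 3.14].

### API

Orientations are given as [roll, pitch, yaw] about the fixed x, y, z axes, in that order (R = Rz(yaw) Ry(pitch) Rx(roll)).
In Python, from cell import robot gives the robot as it stands.
- The arm moves only by the shell command python3 -m inch 'ROWS' [FORCE]. ROWS is a JSON object of lists of equal length, an entry for each row: "travel": the shift along the tool's x, y, z in mm, a list of three; "turn": the turn about the tool's z in units of 5 degrees (1.0 is 5 degrees); "claw": the closure, from -1 (fully open) to 1 (shut). A call has 1 to 12 rows; each row is the pose to reach, as a shift and turn from the pose commanded when the call began, along the tool's axes at that moment; what a row does not reach only later rows make up. A row lasts 1/10 s, in which the tool goes at most 50 mm and 8.59 degrees, less where a joint would pass 70% of its speed; a pose out of reach is approached as far as the arm can. A call with a gripper value outside its range is refused whole. The fingers move at their own pace and stop on an object; FORCE is the grip in N (left out, the last holds). Time passes only in rows, so rows that repeat a pose let the fingers close. It gives the time, the measured TCP pose, the force, the opening and the grip force at its end, in the units of the state.
- robot.observe(): the state, without advancing time (a new reading comes with each control period).
- robot.read_camera(name): name is "scene" or "side" or "wrist"; returns a dict with "pixels" (384x512x3 uint8, red, green, blue), "fx", "fy", "cx", "cy" (pixels), "cam_to_world" (4x4, takes a point from camera to world coordinates). Camera axes: x right, y down, z forward; pixel columns grow to the right and rows downward; lengths in m; the calibration is good to about 2 mm. A picture is of the moment at which its call begins. There is no depth.
- robot.hand_in(): hands the job in; it is judged then, once.
The state is a dict: "time": time; "qpos": joint angles; "qvel": joint speeds; "joint_efforts": joint torques, N m; "tool_pos": TCP position; "tool_rot": TCP orientation; "contact_force": force on the tool from outside, world axes, zero at the start; "torque": the same for the moment, N m; "opening": finger opening in m; "grip_force": force on a finger pad.
Only numpy, scipy, OpenCV 4.12 (cv2) and the standard library are available. Lean on these libraries where they do the work, as an engineer would, in place of code of your own. Each camera call takes 0.05 s, during which the arm holds its last target. There are 200 camera calls.

## Working session

There is one attempt and no reset: what is moved stays moved. The work goes in short steps, Python scripts to look and compute and a shell command to move; the robot and the scene stay as the last step left them, time stands still between calls to the robot, and variables do not carry over. Pictures are saved under pics/ and viewed, at most 10 in all, crops included, and the job is handed in when it is done.

```bash
mkdir -p pics; ls
python3 - <<'E'
from cell import robot
import cv2,numpy as np,pickle
d={}
for n in("scene","side","wrist"):
    c=robot.read_camera(n);d[n]=c;cv2.imwrite(f"pics/{n}0.png",c["pixels"][:,:,::-1])
    print(n,c["fx"],c["cx"],c["cy"],np.round(c["cam_to_world"],3).tolist())
pickle.dump(d,open("d0.pkl","wb"))
s=robot.observe();print(s["time"],s["tool_pos"],s["tool_rot"],s["opening"])
E
```

```text
pics
scene 356.46931052004936 254.88936008963904 187.87302082735573 [[-0.194, 0.591, -0.783, 1.09], [0.981, 0.115, -0.157, 0.114], [-0.003, -0.799, -0.602, 0.418], [0.0, 0.0, 0.0, 1.0]]
side 471.1488601786698 263.65349876189015 205.89462562097114 [[0.918, -0.221, 0.33, 0.301], [-0.397, -0.499, 0.77, -0.66], [-0.005, -0.838, -0.546, 0.529], [0.0, 0.0, 0.0, 1.0]]
wrist 293.4102475567035 252.44856199683392 189.1280125429089 [[0.388, 0.888, 0.247, 0.137], [0.922, -0.374, -0.105, 0.512], [-0.001, 0.268, -0.963, 0.384], [0.0, 0.0, 0.0, 1.0]]
0.15 [0.20324828 0.48383305 0.29170959] [-3.14049178e+00 -1.80480804e-04  2.74377811e+00] 0.09177895246583208
```

View pics/scene0.png

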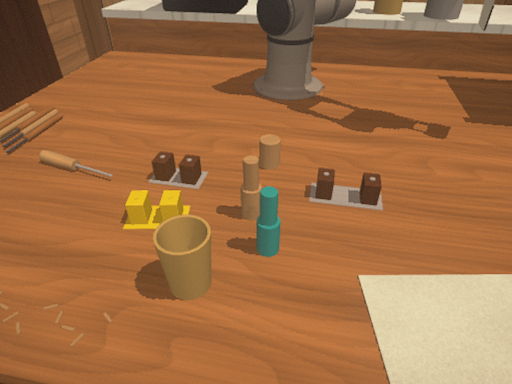

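View pics/side0.png

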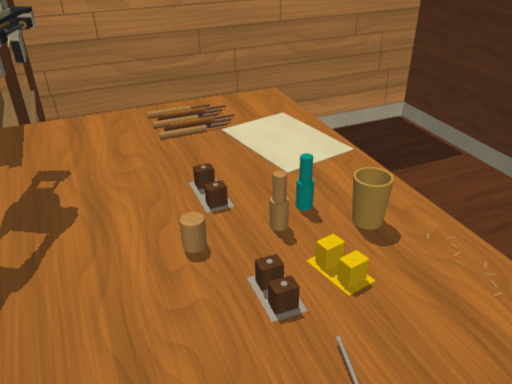

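The scene view shows the narrow gap (about 178,168), the wide gap (about 348,188), the handle (251,190), the stub (269,152) and the turquoise and yellow decoys. The side view shows the same items: narrow gap (277,285), wide gap (210,187), handle (279,203) and stub (193,233). Next I'll measure from the cheek-top dots and enlarged crops.

```bash
cat > h.py <<'E'
import numpy as np,cv2
def ray(c,u,v):
    M=np.array(c["cam_to_world"]);d=M[:3,:3]@np.array([(u-c["cx"])/c["fx"],(v-c["cy"])/c["fy"],1]);return M[:3,3],d
def onz(c,u,v,z):
    o,d=ray(c,u,v);return o+d*(z-o[2])/d[2]
def proj(c,p):
    q=np.linalg.inv(np.array(c["cam_to_world"]))@np.append(p,1);return c["fx"]*q[0]/q[2]+c["cx"],c["fy"]*q[1]/q[2]+c["cy"]
def cheeks(c):
    hsv=cv2.cvtColor(c["pixels"],cv2.COLOR_RGB2HSV);dark=(hsv[:,:,2]<100).astype(np.uint8)
    out=[]
    cs,_=cv2.findContours(dark,cv2.RETR_EXTERNAL,cv2.CHAIN_APPROX_NONE)
    for k in cs:
        a=cv2.contourArea(k);x,y,w,h=cv2.boundingRect(k)
        if not(150<a<2500 and w<60 and h<60):continue
        m=np.zeros_like(dark);cv2.drawContours(m,[k],-1,1,-1);m=cv2.erode(m,np.ones((3,3)))
        p=c["pixels"].astype(float);g=p.mean(2)*m
        sel=(m>0)&(g>100)
        if sel.sum()>0:
            ys,xs=np.nonzero(sel);w_=g[sel]-80;out.append(((xs*w_).sum()/w_.sum(),(ys*w_).sum()/w_.sum(),a))
    return out
E
python3 - <<'E'
from h import *
import pickle
d=pickle.load(open("d0.pkl","rb"))
for n in("scene","side"):
    for u,v,a in cheeks(d[n]): print(n,round(u,1),round(v,1),a,onz(d[n],u,v,.045).round(4))
A=cv2.resize(d["scene"]["pixels"][145:225,230:290],None,fx=5,fy=5,interpolation=2)
B=cv2.resize(d["side"]["pixels"][165:265,170:300],None,fx=3,fy=4,interpolation=2)
cv2.imwrite("pics/c1.png",np.hstack([A,B])[:,:,::-1])
E
```

```text
(no output)
```

View pics/c1.png

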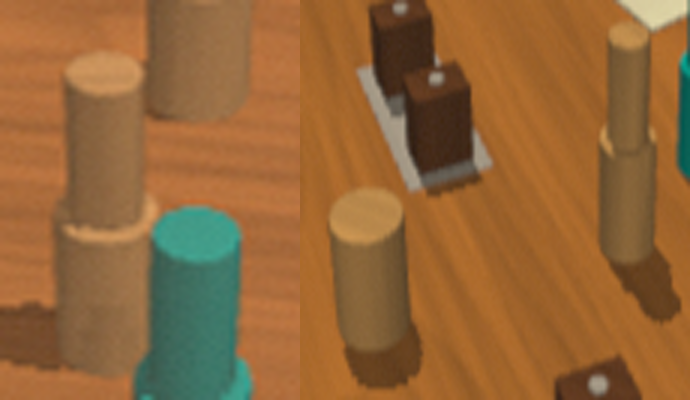

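The crops show the handle's top disc centred at scene (250.8,160) and side (279.3,174.3), and the stub's top at side (192.3,218.8). The cheek dots are pale against the dark wood.

Run:
```python
from h import *
import pickle
d=pickle.load(open("d0.pkl","rb"))
print("handle",onz(d["scene"],250.8,160,.115).round(4),onz(d["side"],279.3,174.3,.115).round(4))
print("stub",onz(d["side"],192.3,218.8,.06).round(4),onz(d["scene"],269.5,141,.06).round(4))
for n,pts in(("scene",[(164,158),(190,161),(325,175),(371,180)]),("side",[(204,167),(216,184),(269,262),(283,284)])):
    c=d[n];hsv=cv2.cvtColor(c["pixels"],cv2.COLOR_RGB2HSV).astype(int)
    for u,v in pts:
        s=hsv[v-8:v+9,u-8:u+9];w=np.where(s[:,:,1]<90,np.maximum(s[:,:,2]-90,0),0)
        # connected comp nearest centre
        k,l,st,ce=cv2.connectedComponentsWithStats((w>0).astype(np.uint8))
        r=[(np.hypot(*(ce[i]-8)),st[i,4],*(ce[i]+[u-8,v-8])) for i in range(1,k) if st[i,4]<40]
        r.sort()
        for q in r[:2]: print(n,(u,v),np.round(q,1),onz(c,q[2],q[3],.046).round(4))
```

```text
handle [0.6249 0.0142 0.115 ] [0.6183 0.0072 0.115 ]
stub [0.454  0.0134 0.06  ] [0.4636 0.0188 0.06  ]
scene (164, 158) [  2.8  13.  162.  156. ] [ 0.5379 -0.1833  0.046 ]
scene (190, 161) [  2.   14.  188.8 159.4] [ 0.5396 -0.1272  0.046 ]
scene (325, 175) [  2.1  17.  326.1 173.2] [0.5369 0.1361 0.046 ]
scene (371, 180) [  2.1  21.  372.4 178.4] [0.5377 0.2182 0.046 ]
side (204, 167) [  1.3  11.  202.7 166.7] [0.5346 0.2155 0.046 ]
side (216, 184) [  0.9  14.  215.1 184.1] [0.5356 0.1345 0.046 ]
side (216, 184) [  4.1   3.  215.  180. ] [0.5406 0.1503 0.046 ]
side (269, 262) [  1.2  27.  269.  260.8] [ 0.5374 -0.1297  0.046 ]
side (283, 284) [  1.   28.  283.5 283.1] [ 0.5362 -0.1861  0.046 ]
```

The estimates agree with the given sizes: cheek centres are 56 and 82 mm apart, as they should be. The narrow gap is at (0.538,-0.157) and the wide gap at (0.536,0.176), both near 0° yaw. The handle is at about (0.622,0.011). I'll move above it with the fingers closing along world x, then check.

```bash
python3 -m inch '{"travel":[[-569,-274,0],[-569,-274,0],[-569,-274,0],[-569,-274,0],[-569,-274,0],[-569,-274,0],[-569,-274,0],[-569,-274,0],[-569,-274,0],[-569,-274,0],[-569,-274,0],[-569,-274,0]],"turn":[13.4,13.4,13.4,13.4,13.4,13.4,13.4,13.4,13.4,13.4,13.4,13.4],"claw":[-0.1,-0.1,-0.1,-0.1,-0.1,-0.1,-0.1,-0.1,-0.1,-0.1,-0.1,-0.1]}' 15
```

```text
time: 1.35
tool_pos: [0.6019, 0.0328, 0.2919]
tool_rot: [-3.141, -0.0, 1.574]
contact_force: [1.9, 0.7, -0.0]
opening: 0.0506
grip_force: 0.0
```

```bash
python3 -m inch '{"travel":[[0,0,0],[0,0,0]],"turn":[0,0],"claw":[-0.1,-0.1]}'
python3 - <<'E'
from cell import robot
from h import *
import pickle
c=robot.read_camera("wrist");pickle.dump(c,open("w1.pkl","wb"))
im=c["pixels"][:,:,::-1].copy()
cv2.imwrite("pics/w1.png",im)
print(robot.observe()["tool_pos"],proj(c,[.6216,.011,.115]),np.round(c["cam_to_world"],3).tolist())
E
```

```text
time: 1.55
tool_pos: [0.601, 0.0337, 0.2911]
tool_rot: [-3.14, -0.001, 1.572]
contact_force: [0.5, 0.7, -1.3]
opening: 0.0505
grip_force: 0.0
[0.60044884 0.03477551 0.29155856] (np.float64(274.2450518380923), np.float64(209.32590161015685)) [[1.0, 0.001, -0.002, 0.601], [0.0, -0.963, -0.268, 0.106], [-0.003, 0.268, -0.963, 0.384], [0.0, 0.0, 0.0, 1.0]]
```

View pics/w1.png

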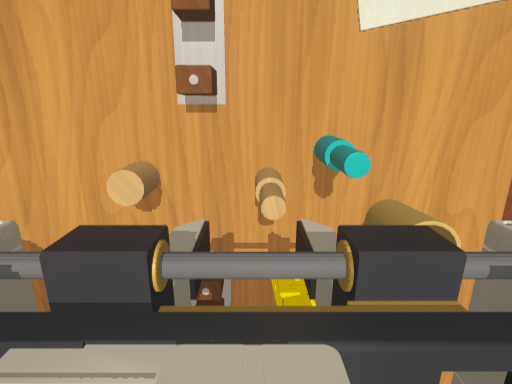

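The handle's top is at (273,206), close to the predicted (274,209). The turquoise decoy (350,160) is clear of the fingers. I'll refine from this view.

Run:
```python
from h import *
import pickle
c=pickle.load(open("w1.pkl","rb"))
print(onz(c,273.3,206,.115).round(4),"turq",onz(c,350,163,.115).round(4),"stub",onz(c,126,188,.06).round(4),"wcheek",onz(c,193.5,79.5,.046).round(4),"ncheek",onz(c,206,292,.046).round(4))
```

```text
[0.6206 0.0144 0.115 ] turq [0.6908 0.0565 0.115 ] stub [0.4556 0.0171 0.06  ] wcheek [0.5364 0.1352 0.046 ] ncheek [ 0.5389 -0.1294  0.046 ]
```

```bash
python3 -m inch '{"travel":[[-22,20,0],[-22,20,30],[-22,20,70],[-22,20,110],[-22,20,140],[-22,20,154],[-22,20,154],[-22,20,154]],"turn":[0,0,0,0,0,0,0,0],"claw":[-0.1,-0.1,-0.1,-0.1,-0.1,-0.1,-0.1,-0.1]}' 15
python3 - <<'E'
from cell import robot
import cv2
cv2.imwrite("pics/w2.png",robot.read_camera("side")["pixels"][120:280,200:380,::-1].repeat(3,0).repeat(3,1))
E
```

```text
time: 2.4
tool_pos: [0.6216, 0.0134, 0.1398]
tool_rot: [3.139, 0.0, 1.575]
contact_force: [0.4, 0.3, 0.1]
opening: 0.0505
grip_force: 0.0
```

View pics/w2.png

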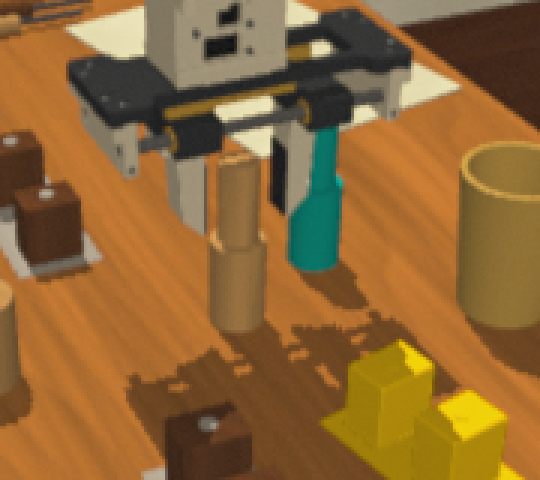

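The fingers straddle the handle's neck without touching the turquoise decoy. I'll close them and lift.

```bash
python3 -m inch '{"travel":[[0,0,0],[0,0,0],[0,0,0],[0,0,0],[0,0,0],[0,0,0],[0,0,-20],[0,0,-50],[0,0,-80],[0,0,-80],[0,0,-80]],"turn":[0,0,0,0,0,0,0,0,0,0,0],"claw":[1,1,1,1,1,1,1,1,1,1,1]}' 25
```

```text
time: 3.55
tool_pos: [0.6209, 0.0127, 0.2181]
tool_rot: [3.141, -0.0, 1.574]
contact_force: [-0.1, -0.1, -2.7]
opening: 0.0258
grip_force: 25.0
```

```bash
python3 -m inch '{"travel":[[20,-25,0],[50,-55,0],[85,-90,0],[115,-125,0],[145,-155,0],[163,-175,0],[163,-175,0],[163,-175,30],[163,-175,60],[163,-175,74],[163,-175,74],[163,-175,74]],"turn":[0,0,0,0,0,0,0,0,0,0,0,0],"claw":[1,1,1,1,1,1,1,1,1,1,1,1]}'
python3 - <<'E'
from cell import robot
from h import *
import pickle
d={n:robot.read_camera(n) for n in("scene","side")};pickle.dump(d,open("d1.pkl","wb"))
cv2.imwrite("pics/m3.png",np.hstack([cv2.resize(d["scene"]["pixels"][100:220,280:400],None,fx=3,fy=3,interpolation=2),cv2.resize(d["side"]["pixels"][120:240,130:250],None,fx=3,fy=3,interpolation=2)])[:,:,::-1])
E
```

```text
time: 4.75
tool_pos: [0.4456, 0.1746, 0.1437]
tool_rot: [-3.14, 0.0, 1.574]
contact_force: [-0.2, 0.1, -0.2]
opening: 0.0256
grip_force: 25.0
```

View pics/m3.png

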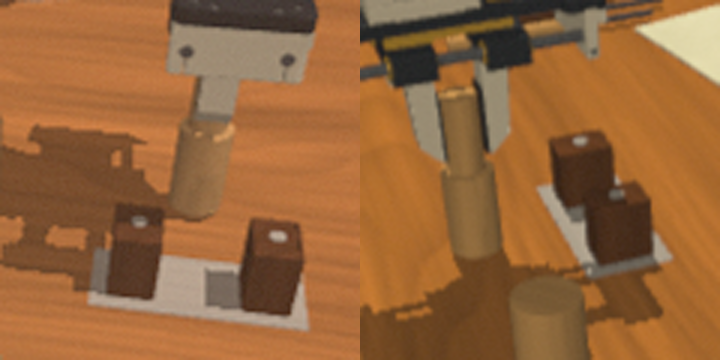

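The handle is upright and low at the mouth: the scene view has the barrel centre near (346.5,157), and the side view has it clear of the stub. A quick lateral check, then I'll push.

Run:
```python
from h import *
import pickle
d=pickle.load(open("d1.pkl","rb"))
print(onz(d["scene"],346.7,156.7,.035).round(4))
for p in([.4456,.176,.035],[.4456,.17,.035]): print(proj(d["scene"],p))
print(proj(d["side"],[.4456,.1746,.035]), "seen ~",130+470/3,120+210/3)
```

```text
[0.4534 0.1753 0.035 ]
(np.float64(347.01073450514264), np.float64(154.72782151510216))
(np.float64(344.0010639595655), np.float64(154.4331904471959))
(np.float64(167.16714717217752), np.float64(188.68142026784113)) seen ~ 286.66666666666663 190.0
```

The handle is centred to within 1–2 mm. Pushing straight through.

```bash
python3 -m inch '{"travel":[[1,10,0],[1,25,0],[1,40,0],[1,55,0],[1,70,0],[1,85,0],[1,100,0],[1,115,0],[1,130,0],[1,145,0],[1,158,0],[1,158,0]],"turn":[0,0,0,0,0,0,0,0,0,0,0,0],"claw":[1,1,1,1,1,1,1,1,1,1,1,1]}'
```

```text
time: 6.05
tool_pos: [0.6055, 0.1764, 0.1448]
tool_rot: [3.139, -0.0, 1.574]
contact_force: [-0.1, -0.7, -1.1]
opening: 0.0255
grip_force: 25.0
```

```bash
python3 -m inch '{"travel":[[0,0,-25],[0,0,-60],[0,0,-80],[-20,-10,-80],[-60,-27,-80],[-105,-47,-80],[-150,-68,-80],[-195,-88,-80],[-240,-108,-80],[-285,-128,-80],[-315,-142,-80],[-333,-150,-80]],"turn":[0,0,0,0,0,0,0,0,0,0,0,0],"claw":[1,1,1,1,1,1,1,1,1,1,1,1]}'; python3 -m inch '{"travel":[[0,0,0],[0,0,30],[0,0,60],[0,0,80],[0,0,80],[0,0,80]],"turn":[0,0,0,0,0,0],"claw":[1,1,1,1,1,1]}'
python3 - <<'E'
from cell import robot
from h import *
import pickle
d={n:robot.read_camera(n) for n in("scene","side")};pickle.dump(d,open("d2.pkl","wb"))
cv2.imwrite("pics/m4.png",np.hstack([cv2.resize(d["scene"]["pixels"][90:210,120:240],None,fx=3,fy=3,interpolation=2),cv2.resize(d["side"]["pixels"][190:330,180:310],None,fx=3,fy=3,interpolation=2)[:360]])[:,:,::-1])
E
```

```text
time: 7.25
tool_pos: [0.4531, -0.159, 0.2248]
tool_rot: [3.141, 0.001, 1.572]
contact_force: [-0.0, -0.5, -0.3]
opening: 0.0257
grip_force: 25.0
time: 7.85
tool_pos: [0.4551, -0.1563, 0.1447]
tool_rot: [3.141, -0.0, 1.575]
contact_force: [1.0, 0.7, -1.1]
opening: 0.0256
grip_force: 25.0
```

View pics/m4.png

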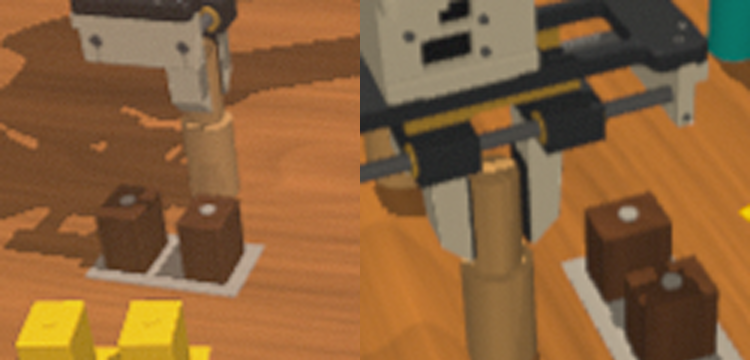

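The handle hangs upright before the narrow mouth, with the scene barrel centre near (190.5,143). Checking lateral alignment.

Run:
```python
from h import *
import pickle
d=pickle.load(open("d2.pkl","rb"))
print(onz(d["scene"],190.7,143.3,.042).round(4), proj(d["scene"],[.455,-.1565,.042]))
print([onz(d["scene"],120+x/3,90+y/3,.046).round(4) for x,y in((128,200),(208,209))],[onz(d["side"],180+x/3,190+y/3,.046).round(4) for x,y in((268,213),(312,281))])
```

```text
[ 0.4731 -0.1472  0.042 ] (np.float64(189.39611350301527), np.float64(138.72761601399552))
[array([ 0.54 , -0.181,  0.046]), array([ 0.5405, -0.1258,  0.046 ])] [array([ 0.5377, -0.1304,  0.046 ]), array([ 0.5363, -0.1874,  0.046 ])]
```

Centred to about 1 mm. Approaching; contact is expected after about 51 mm.

```bash
python3 -m inch '{"travel":[[0,10,3],[0,25,3],[0,38,3],[0,46,3],[0,50,3],[0,52,3],[0,52,3],[0,52,3]],"turn":[0,0,0,0,0,0,0,0],"claw":[1,1,1,1,1,1,1,1]}'
```

```text
time: 8.75
tool_pos: [0.5057, -0.1563, 0.1409]
tool_rot: [-3.14, -0.001, 1.574]
contact_force: [-4.4, 2.1, 0.1]
opening: 0.0256
grip_force: 25.0
```

Contact has begun. I'll push a little more to firm it up.

```bash
python3 -m inch '{"travel":[[0,1,0],[0,2,0],[0,2,0],[0,2,0],[0,2,0]],"turn":[0,0,0,0,0],"claw":[1,1,1,1,1]}'
```

```text
time: 9.25
tool_pos: [0.5066, -0.1561, 0.1407]
tool_rot: [-3.137, -0.002, 1.574]
contact_force: [-7.0, 3.2, 2.1]
opening: 0.0253
grip_force: 25.0
```

The handle is stopped by the mouth with 7 N, held for over 0.4 s. Now I'll ease off, set it down, release and lift.

```bash
python3 -m inch '{"travel":[[0,-3,0],[0,-5,0],[0,-5,1],[0,-5,2],[0,-5,2]],"turn":[0,0,0,0,0],"claw":[1,1,1,1,1]}'
```

```text
time: 9.75
tool_pos: [0.5039, -0.157, 0.1392]
tool_rot: [3.141, 0.0, 1.574]
contact_force: [-0.1, -0.1, -0.9]
opening: 0.0258
grip_force: 25.0
```

```bash
python3 -m inch '{"travel":[[0,0,1],[0,0,1.5],[0,0,2],[0,0,2]],"turn":[0,0,0,0],"claw":[1,1,1,1]}' 5
```

```text
time: 10.15
tool_pos: [0.504, -0.1571, 0.1381]
tool_rot: [3.14, 0.001, 1.575]
contact_force: [-2.0, 1.1, 7.4]
opening: 0.0258
grip_force: 5.0
```

The handle is on the bench (7 N upward). Releasing.

```bash
python3 -m inch '{"travel":[[0,0,0],[0,0,0],[0,0,0],[0,0,0],[0,0,0],[0,0,-20],[0,0,-60],[0,0,-100],[0,0,-120],[0,0,-120],[0,0,-120]],"turn":[0,0,0,0,0,0,0,0,0,0,0],"claw":[-0.1,-0.1,-0.1,-0.1,-0.1,-0.1,-0.1,-0.1,-0.1,-0.1,-0.1]}'
python3 - <<'E'
from cell import robot
from h import *
d={n:robot.read_camera(n) for n in("scene","side")}
cv2.imwrite("pics/m5.png",np.hstack([cv2.resize(d["scene"]["pixels"][100:220,120:290],None,fx=2,fy=3,interpolation=2),cv2.resize(d["side"]["pixels"][190:330,180:310],None,fx=3,fy=3,interpolation=2)[:360]])[:,:,::-1])
E
```

```text
time: 11.25
tool_pos: [0.5034, -0.1566, 0.2569]
tool_rot: [3.142, -0.0, 1.574]
contact_force: [-1.3, 0.5, -1.1]
opening: 0.0502
grip_force: 0.0
```

View pics/m5.png

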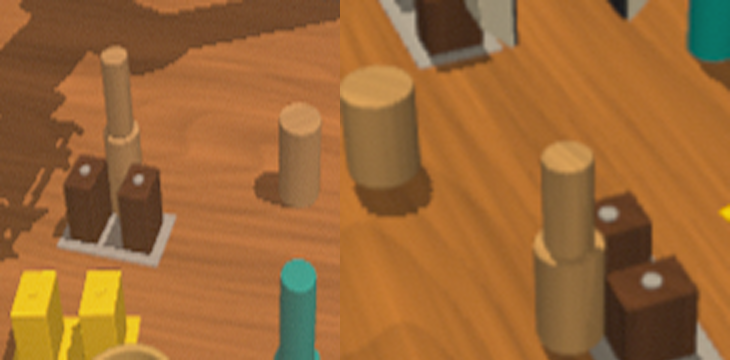

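The handle stands upright at the middle of the narrow mouth (side-view crop about 568,250). The stub is where it was, and the gripper is clear.

```bash
python3 -c "
from cell import robot
print(robot.hand_in())"
```

```text
the job is handed in; nothing more can be done
None
```

The handle went right through the wide gap, was stopped by the narrow gap's mouth at about 7 N, and now stands upright there with the stub undisturbed; I've handed the job in, but no verdict came back.

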